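# Seat the slide cassette and clear the reader's two-key interlock

## Task

The flat slide reader has tripped because its blue cassette was left part-way out. With the fingertips only, push the cassette along its channel until it is fully home against the black end stop, then press the two green reset keys on the console all the way down, both at the same time (one finger on each), keep both down for three seconds without a break, and let go. Do not press the green keys before the cassette is home, do not lift the cassette, do not press the red button, and leave the jar, the wooden box and the marker where they are.

Things in the scene. Friction and masses are not known exactly. Their poses are not given: they have to be found in the camera images.
- reader: Flat white instrument, fixed, 250 (x) x 150 (y) x 40 high mm; origin: centre of underside. Its +x (push direction) points away from the robot within 0.35 rad. Channel on top along x at y = 0: dark floor at z = 40 mm, 64 mm wide between grey guides 12 mm high (x -50 to +110 mm, flared mouth from -88), open on top and at the -x end.
- end_stop (a point): Middle of the face of the black end stop, at the height of the channel floor (x = +104, z = +40 mm in the reader's frame). The stop is rigid, 110 mm wide, and stands 30 mm above the floor.
- cassette: Loose blue slide cassette with two glass slides on top, a block 84 (x, along the channel) x 60 (y) x 18 high mm, 0.13 to 0.25 kg, lying on the channel floor. Origin: centre of its underside. It starts 27 to 82 mm short of the end stop; fully home, its origin is at x = +62 mm and its near end face at x = +20 mm in the reader's frame. It slides with a few newtons.
- console: White and grey control box fixed to the table, 130 (x) x 150 (y) x 38 high mm; origin: centre of underside. Two green keys on its top at x = +18 mm, y = +30 and -30 mm (60 mm between centres), a red button at x = -37 mm, y = 0. It may be left or right of the reader, turned up to 0.7 rad either way (at 0 its x axis points away from the robot).
- key_left_top (a point): Centre of the top face of the green key on the console's +y side: 62 mm above the console's underside when released; it moves down with the key.
- key_right_top (a point): Centre of the top face of the green key on the console's -y side: 62 mm above the console's underside when released; it moves down with the key.
- key_left (a joint): The green key at point key_left_top. Cap 26 mm across in a black collar 42 mm across, whose top is 12 mm below the released cap's. Value: 0 released, 0.008 m fully down. Spring return, no latch: 1.5 N starts it, 5 N holds it fully down.
- key_right (a joint): The green key at point key_right_top. Cap 26 mm across in a black collar 42 mm across, whose top is 12 mm below the released cap's. Value: 0 released, 0.008 m fully down. Spring return, no latch: 1.5 N starts it, 5 N holds it fully down.
- stop (a joint): The red stop button on the console, not to be pressed: a cap 20 mm across, top 60 mm above the console's underside, in a yellow collar 36 mm across. 0 released, 0.006 m fully down.
- jar: Loose amber jar with a black cap and a paper label, 52 mm across, 75 mm high, standing between reader and console. Origin at the centre of its underside. Bystander.
- slidebox: Loose wooden slide box 110 x 85 x 35 high mm on the table, outside of the work on the left (+y). Origin at the centre of its underside. Bystander.
- marker: Loose marker pen, black and white, about 117 mm long, 13 mm thick, lying on the table outside of the work on the right (-y). Origin on its underside. Bystander.
There are look-alikes about, which are no part of the job. There is more than one size of the cassette; the job needs the middle-sized.

How it is judged:
On the way, in this order (a step that is already met when the one before it is completed fails the run):
1. the cassette is fully home against the end stop (x of cassette in the frame of reader above 0.058 m and z of cassette in the frame of reader below 0.043 m and angle between cassette's own z axis and vertical below 0.06 rad), for 0.2 s.
2. both green keys are held down together (value of joint each of key_left, key_right above 0.0055 m), for 2.5 s.
At the end, for the whole second after the job is handed in: The cassette lies flat and at rest within 4 mm of fully home, after which both green keys were held at least 5.5 mm down together for 2.5 s unbroken (three were asked for); now both keys and the red button are released and the bystanders are within 15 mm of where they stood (all of step 1 and linear speed of cassette below 0.01 m/s and value of joint each of key_left, key_right, stop below 0.0015 m and distance of each of jar, slidebox, marker from where it was at the start of the episode below 0.015 m); the robot touches nothing.
It fails at once if a green key is pressed (more than 3 mm) while the cassette is not home (value of joint any of key_left, key_right above 0.003 m and not (x of cassette in the frame of reader above 0.058 m)).
It fails at once if one green key is pressed down (5.5 mm) while the other is still up (under 1 mm) ((value of joint key_left above 0.0055 m and value of joint key_right below 0.001 m) or (value of joint key_right above 0.0055 m and value of joint key_left below 0.001 m)).
It fails at once if the cassette is lifted (more than 8 mm) off the channel floor (z of cassette in the frame of reader above 0.048 m).
It fails at once if the red button is pressed (more than 3 mm) (value of joint stop above 0.003 m).
It fails at once if the jar, the wooden box or the marker is moved more than 15 mm or lifted (distance of any of jar, slidebox, marker from where it was at the start of the episode above 0.015 m).
It also fails if it takes over 51 s, if anything falls off the work surface, if the arm or the gripper's body presses on something with over 40 N, if the wrist force passes 120 N, or if a joint passes its speed limit or range.

## Robot

A 6-joint arm with a two-finger parallel gripper is mounted at the origin on the work surface. World frame = base frame: x ahead of the robot, y to its left, z up, the work surface at z = 0. Lengths are in m, angles in rad, forces in N, time in s.
With the tool pointing down it reaches from about 0.35 to 1 m from the base axis. Payload 7.1 kg.
Tool frame: the origin (TCP) lies at the very end of the fingers, on their centre line; the grasp point (between the pads) lies 19 mm behind it; y points along the fingers, x is the direction in which the jaws open and shut, and the axes are right-handed (so a half turn about y gives the same grasp; the last joint's range is limited). The gripper opens to 85 mm and grips with 20 to 120 N. Pads are 22 mm wide; open, the fingers measure 114 mm over their backs; the gripper's body (76 mm by 85 mm) begins 54 mm behind the grasp point. The pads swing forward as they close: fully open they stand 13 mm farther back than shut.
Start: joints at [-1.341, 0.423, 1.63, -0, 1.089, -0.019], TCP at [0.154, -0.606, 0.231] pointing down, gripper open.
Joint ranges: [-3, 3], [-0.9, 2.11], [0.09, 2.58], [-1.31, 4.45], [0.11, 2.69], [-2.54, 2.54]. Speed limits (rad/s): [2.39, 2.39, 3.01, 3.14, 3.14, 3.14].

## Interface

Orientations are given as a unit quaternion [x, y, z, w].
In Python, from cell import manip, cams, hand_in gives the robot as it stands.
- The arm moves only by the tool move_arm, never from a script. Its arguments are lists of equal length, an entry for each row: "offset": the shift along the tool's x, y, z in mm, a list of three; "dr": the turn, a rotation vector about the tool's x, y, z in rad, a list of three. In form: {"offset": [[tx, ty, tz], ...], "dr": [[wx, wy, wz], ...]}. A call has 1 to 8 rows; each row is the pose to reach, as a shift and turn from the pose commanded when the call began, along the tool's axes at that moment; what a row does not reach only later rows make up. A row lasts 1/10 s, in which the tool goes at most 50 mm and 8.59 degrees, less where a joint would pass 70% of its speed; a pose out of reach is approached as far as the arm can. A call with a gripper value outside its range is refused whole. "hand" is the finger opening in mm, from 0 to 85.4, set as the call begins (left out, the last holds). The fingers move at their own pace and stop on an object; "newtons" is the grip in N (left out, the last holds). Time passes only in rows, so rows that repeat a pose let the fingers close. It gives the time, the measured TCP pose, the force and the opening at its end, in the units of the state.
- manip.get_state(): the state, without advancing time (a new reading comes with each control period).
- cams.read_camera(name): name is "scene" or "top" or "wrist"; returns a dict with "image" (480x640x3 uint8, red, green, blue), "fx", "fy", "cx", "cy" (pixels), "origin" and "orientation" of the camera in the world; the wrist camera has in their place "tool_from_camera" (4x4, takes a point from camera to tool coordinates, whose origin is the TCP and whose axes are the tool frame's). Camera axes: x right, y down, z forward; pixel columns grow to the right and rows downward; lengths in m; the calibration is good to about 2 mm. The wrist camera is an equidistant fisheye: a pixel r from the principal point sees the ray r / f radians off the axis. A picture is of the moment at which its call begins: read the wrist's pose just before it. There is no depth.
- hand_in(): hands the job in, once; it reports no verdict.
The state is a dict: "time_s": time; "joint_pos": joint angles; "joint_velocities": joint speeds; "tau": joint torques, N m; "position": TCP position; "ee_rot": TCP orientation; "force": force on the tool from outside, world axes, zero at the start; "torque": the same for the moment, N m; "width": opening from 0.0 (shut) to 1.0 (fully open).
Only numpy, scipy, OpenCV 4.12 (cv2) and the standard library are available. Lean on these libraries where they do the work, as an engineer would, in place of code of your own. Each camera call takes 0.05 s, during which the arm holds its last target.

## Working session

There is one attempt and no reset: what is moved stays moved. The work goes in short steps, Python scripts to look and compute and a tool call to move; the robot and the scene stay as the last step left them, time stands still between calls to the robot, and variables do not carry over. Pictures are saved under pics/ and viewed, and the job is handed in when it is done.

Besides the shell and the picture viewer there is one more tool, called after "Request:" by a JSON object that holds its "method" and its "body". move_arm: Moves the arm, as the interface text tells. Its arguments: {"type":"object","properties":{"offset":{"type":"array","items":{"type":"array","items":{"type":"number"}}},"dr":{"type":"array","items":{"type":"array","items":{"type":"number"}}},"hand":{"type":"number"},"newtons":{"type":"number"}},"required":["offset","dr"]}

```bash
mkdir -p pics; ls; python3 - <<'E'
from cell import manip,cams
import cv2
s=manip.get_state();print({k:s[k] for k in('time_s','position','ee_rot','force','width')})
for n in('scene','top','wrist'):
    c=cams.read_camera(n);cv2.imwrite(f'pics/{n}0.png',c['image'][...,::-1]);print(n,{k:v for k,v in c.items() if k!='image'})
E
```

```text
pics
{'time_s': 0.0, 'position': array([ 0.15381384, -0.60518951,  0.23051543]), 'ee_rot': array([-0.55781387,  0.43452402, -0.4336647 ,  0.55854049]), 'force': array([ 0.68159916,  0.07875703, -1.00935629]), 'width': 0.9994409245735989}
scene {'fx': 585.9091822016643, 'fy': 585.9091822016643, 'cx': 319.874965480661, 'cy': 238.23889491515524, 'origin': array([ 1.30951823, -0.26847796,  0.90023465]), 'orientation': array([ 0.76079471,  0.53440625, -0.20910212, -0.3031133 ])}
top {'fx': 473.18399250649793, 'fy': 473.18399250649793, 'cx': 328.40049472273466, 'cy': 236.95731586335145, 'origin': array([0.40464313, 0.0155973 , 1.12563188]), 'orientation': array([-0.70349339,  0.70805727, -0.04652505,  0.03984184])}
wrist {'fx': 371.64829954431775, 'fy': 371.64829954431775, 'cx': 317.4555938585678, 'cy': 236.25609610343494, 'tool_from_camera': array([[ 9.99998423e-01,  4.26473172e-04,  1.72381317e-03,
         2.22434363e-04],
       [-1.53828735e-03, -2.76935137e-01,  9.60887384e-01,
        -1.43102904e-01],
       [ 8.87177126e-04, -9.60888520e-01, -2.76934044e-01,
         7.16384057e-02],
       [ 0.00000000e+00,  0.00000000e+00,  0.00000000e+00,
         1.00000000e+00]])}
```

View pics/scene0.png

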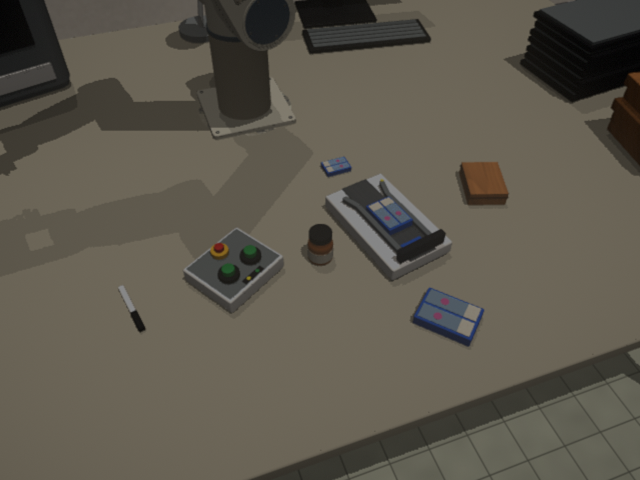

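View pics/top0.png

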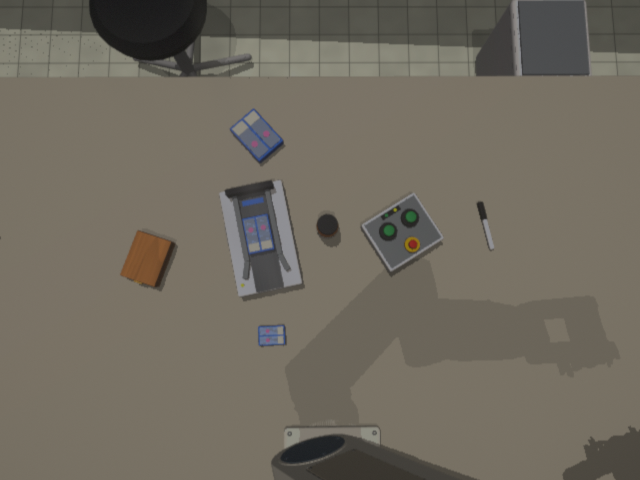

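View pics/wrist0.png

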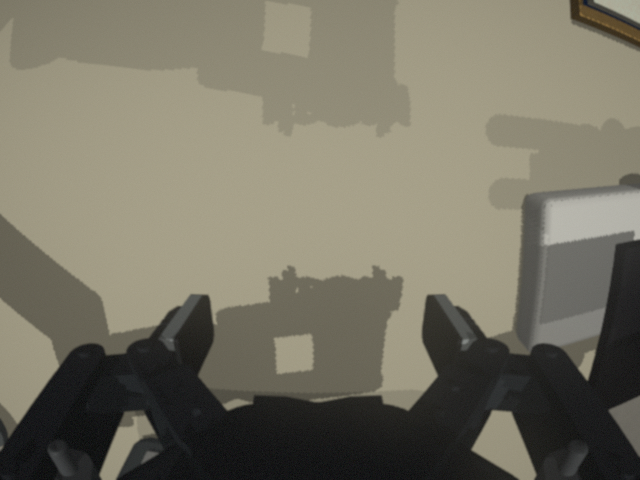

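The top view shows the reader centred near (260,238), with its end stop at (250,188) and the cassette on it at (258,235). The console is near (402,232), with green keys at (388,231) and (409,217) and the red button at (412,244). The jar is at (327,225), between reader and console. I'll zoom in next.

```bash
python3 - <<'E'
import cv2
a=cv2.imread('pics/top0.png');b=cv2.imread('pics/scene0.png')
cv2.imwrite('pics/z1.png',cv2.resize(a[170:310,210:310],None,fx=4,fy=4,interpolation=cv2.INTER_CUBIC))
cv2.imwrite('pics/z2.png',cv2.resize(a[180:280,350:450],None,fx=5,fy=5,interpolation=cv2.INTER_CUBIC))
cv2.imwrite('pics/z3.png',cv2.resize(b[150:320,170:460],None,fx=2.7,fy=2.7,interpolation=cv2.INTER_CUBIC))
E
```

```text
(no output)
```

View pics/z1.png

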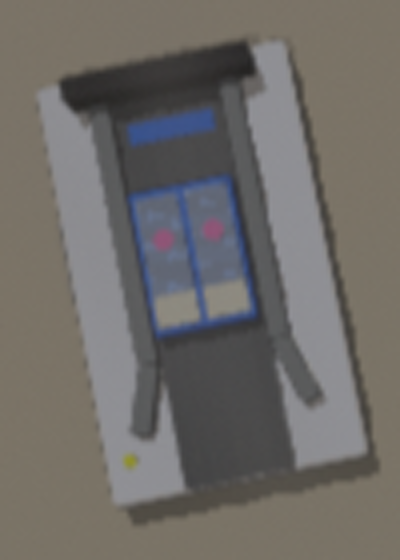

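View pics/z2.png

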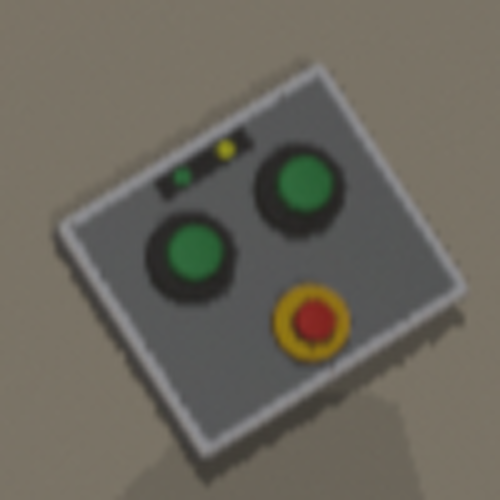

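View pics/z3.png

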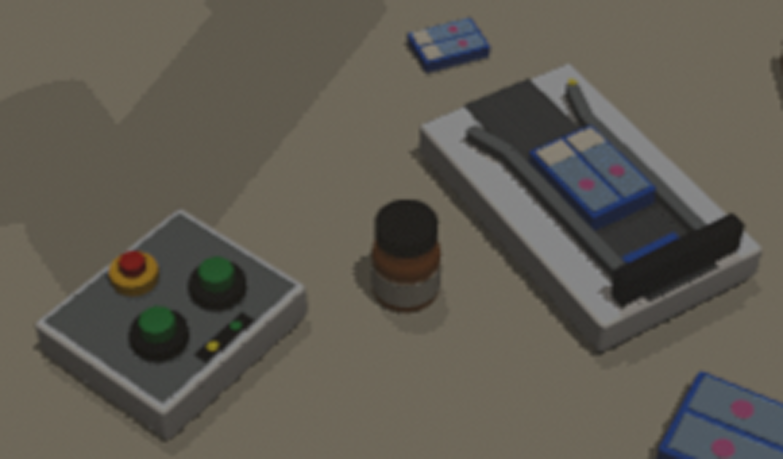

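The zooms show the cassette about 30 mm short of the stop, with a flat blue strip painted on the floor beyond it. The keys, the red button and two pink slide dots show in both fixed views, so I'll triangulate those.

```bash
cat > h.py <<'E'
import numpy as np,cv2
from scipy.spatial.transform import Rotation as R
C={'scene':(585.909,319.875,238.239,[1.30951823,-0.26847796,0.90023465],[0.76079471,0.53440625,-0.20910212,-0.3031133]),
'top':(473.184,328.400,236.957,[0.40464313,0.0155973,1.12563188],[-0.70349339,0.70805727,-0.04652505,0.03984184])}
def ray(n,p):
    f,cx,cy,o,q=C[n];d=R.from_quat(q).apply([(p[0]-cx)/f,(p[1]-cy)/f,1.]);return np.array(o),d/np.linalg.norm(d)
def plane(n,p,z):
    o,d=ray(n,p);return o+d*(z-o[2])/d[2]
def tri(p1,p2):
    (o,d),(q,e)=ray('top',p1),ray('scene',p2)
    t=np.linalg.lstsq(np.c_[d,-e],q-o,rcond=None)[0];a=o+d*t[0];b=q+e*t[1]
    return (a+b)/2,np.linalg.norm(a-b)
def blobs(im,roi,lo,hi,amin=8):
    x0,y0,x1,y1=roi;h=cv2.cvtColor(im[y0:y1,x0:x1],cv2.COLOR_BGR2HSV)
    m=cv2.inRange(h,np.array(lo),np.array(hi));n,l,s,c=cv2.connectedComponentsWithStats(m)
    return [(c[i]+[x0,y0],s[i,4],m,l==i) for i in range(1,n) if s[i,4]>=amin]
E
python3 - <<'E'
from h import *
t=cv2.imread('pics/top0.png');s=cv2.imread('pics/scene0.png')
G=((50,100,40),(80,255,255))
for nm,lo,hi,rt,rs in [('green',*G,(350,180,450,280),(170,220,300,320)),('red',(0,150,80),(6,255,255),(350,180,450,280),(170,220,300,320)),
  ('pink',(150,60,60),(178,255,255),(225,190,295,280),(350,180,440,250)),('yel',(24,120,60),(34,255,255),(225,270,295,300),(350,150,440,250))]:
    for n,im,r in (('top',t,rt),('scene',s,rs)):
        print(nm,n,[(b[0].round(1).tolist(),b[1]) for b in blobs(im,r,lo,hi,4)])
# reader outline and cassette in top
h=cv2.cvtColor(t,cv2.COLOR_BGR2HSV)
for p in [(230,230),(258,235),(245,236),(253,201),(260,205),(400,235)]: print(p,h[p[1],p[0]])
E
```

```text
green top [([410.5, 216.3], np.int32(94)), ([386.0, 215.0], np.int32(9)), ([388.5, 230.0], np.int32(96))]
green scene [([249.6, 250.2], np.int32(108)), ([227.8, 268.9], np.int32(123)), ([256.8, 270.1], np.int32(12))]
red top [([412.3, 244.0], np.int32(42))]
red scene [([218.3, 246.1], np.int32(46))]
pink top [([262.9, 227.0], np.int32(20)), ([250.4, 229.5], np.int32(17))]
pink scene [([398.1, 212.6], np.int32(17)), ([386.6, 217.7], np.int32(19))]
yel top [([242.0, 284.8], np.int32(4))]
yel scene []
(230, 230) [120   5 144]
(258, 235) [111 128 135]
(245, 236) [112  91  95]
(253, 201) [111 141 137]
(260, 205) [150   3  74]
(400, 235) [90  3 87]
```

```bash
python3 - <<'E'
from h import *
for nm,a,b in [('kL',(388.5,230),(249.6,250.2)),('kR',(410.5,216.3),(227.8,268.9)),('red',(412.3,244),(218.3,246.1)),('pL',(250.4,229.5),(398.1,212.6)),('pR',(262.9,227),(386.6,217.7))]:
    p,e=tri(a,b);print(nm,p.round(4),'gap',round(e,4))
t=cv2.imread('pics/top0.png');h=cv2.cvtColor(t,cv2.COLOR_BGR2HSV)
# reader: low-sat pixels
m=np.zeros(h.shape[:2],np.uint8);m[160:310,205:312]=cv2.inRange(h,np.array((0,0,115)),np.array((180,22,255)))[160:310,205:312]
pts=cv2.findNonZero(m);hull=cv2.convexHull(pts);print('reader rect',cv2.minAreaRect(pts))
bx=cv2.boxPoints(cv2.minAreaRect(pts));w=np.array([plane('top',p,0.04) for p in bx]);print(w.round(4).tolist(),np.linalg.norm(np.diff(w,axis=0),axis=1))
# cassette blue
m=np.zeros(h.shape[:2],np.uint8);m[205:270,230:290]=cv2.inRange(h,np.array((100,70,40)),np.array((125,255,255)))[205:270,230:290]
n,l,s,c=cv2.connectedComponentsWithStats(cv2.morphologyEx(m,cv2.MORPH_CLOSE,np.ones((9,9))));i=1+s[1:,4].argmax()
pts=cv2.findNonZero((l==i).astype(np.uint8));bx=cv2.boxPoints(cv2.minAreaRect(pts));print('cas',bx.tolist())
w=np.array([plane('top',p,0.058) for p in bx]);print(w.round(4).tolist(),np.linalg.norm(np.diff(w,axis=0),axis=1),w.mean(0))
# console
m=np.zeros(h.shape[:2],np.uint8);m[180:285,350:450]=cv2.inRange(h,np.array((0,0,75)),np.array((180,14,255)))[180:285,350:450]
pts=cv2.findNonZero(cv2.morphologyEx(m,cv2.MORPH_OPEN,np.ones((3,3))));bx=cv2.boxPoints(cv2.minAreaRect(pts));print('console',bx.tolist())
w=np.array([plane('top',p,0.038) for p in bx]);print(w.round(4).tolist(),np.linalg.norm(np.diff(w,axis=0),axis=1),w.mean(0))
cv2.imwrite('pics/m.png',m)
# jar: top center 
print('jar',plane('top',(327,225),.075),'marker',plane('top',(485,225),.006))
E
```

```text
kL [ 0.551  -0.1323  0.0573] gap 0.0002
kR [ 0.5825 -0.1835  0.0568] gap 0.0001
red [ 0.5187 -0.1864  0.0556] gap 0.0008
pL [0.5539 0.1823 0.0584] gap 0.0002
pR [0.5594 0.154  0.0583] gap 0.0001
reader rect ((259.34967041015625, 237.7266387939453), (106.54562377929688, 64.95957946777344), 78.5506591796875)
[[0.6453, 0.2642, 0.04], [0.6754, 0.1159, 0.04], [0.4313, 0.0664, 0.04], [0.4031, 0.211, 0.04]] [0.15131617 0.24906367 0.1473475 ]
cas [[241.00001525878906, 218.0], [267.3461608886719, 212.73077392578125], [274.61541748046875, 249.07693481445312], [248.26925659179688, 254.34616088867188]]
[[0.5805, 0.2041, 0.058], [0.5923, 0.1441, 0.058], [0.5088, 0.127, 0.058], [0.4972, 0.1864, 0.058]] [0.06107531 0.08526591 0.06051228] [0.54472383 0.16539093 0.058     ]
console [[359.94378662109375, 224.91009521484375], [414.14605712890625, 191.03369140625], [443.64044189453125, 238.22470092773438], [389.43817138671875, 272.1011047363281]]
[[0.566, -0.0687, 0.038], [0.6456, -0.1973, 0.038], [0.5337, -0.2626, 0.038], [0.456, -0.1348, 0.038]] [0.15123254 0.12962749 0.14945066] [ 0.55032952 -0.16583816  0.038     ]
jar [0.56071471 0.00814574 0.075     ] marker [ 0.56881327 -0.37134299  0.006     ]
```

```bash
cat >> h.py <<'E'
def go(x,y,z,yaw):
    """tool-frame offset & dr to reach world pose: tool y down, tool x at heading such that jaw axis = yaw+-90"""
    from cell import manip
    s=manip.get_state();Rc=R.from_quat(s['ee_rot']);best=None
    for k in(0,np.pi):
        a=yaw+np.pi/2+k;X=np.array([np.cos(a),np.sin(a),0]);Y=np.array([0,0,-1.]);T=R.from_matrix(np.c_[X,Y,np.cross(X,Y)])
        d=(Rc.inv()*T).as_rotvec()
        if best is None or np.linalg.norm(d)<np.linalg.norm(best):best=d
    o=Rc.inv().apply(np.array([x,y,z])-s['position'])*1e3
    print('t',round(s['time_s'],2),'pos',s['position'].round(4),'F',s['force'].round(1),'w',round(s['width'],3),'offset',o.round(1).tolist(),'dr',best.round(3).tolist())
E
python3 - <<'E'
from h import *
from cell import manip
print(R.from_quat(manip.get_state()['ee_rot']).as_matrix().round(3))
go(.45,-.3,.2,-.5)
go(.4705,.1494,.15,.208)
E
```

```text
[[ 0.246 -0.     0.969]
 [-0.969  0.001  0.246]
 [-0.001 -1.     0.   ]]
t 0.15 pos [ 0.1538 -0.6053  0.2307] F [-0.6 -0.2  1. ] w 0.998 offset [-223.0, 31.0, 362.2] dr [0.0, 0.749, -0.001]
t 0.15 pos [ 0.1538 -0.6053  0.2307] F [-0.6 -0.2  1. ] w 0.998 offset [-653.4, 81.5, 492.8] dr [0.0, 0.041, -0.001]
```

```bash
python3 - <<'E'
from h import *
go(.42,-.25,.2,.208)
E
```

```text
t 0.15 pos [ 0.1538 -0.6053  0.2307] F [-0.6 -0.2  1. ] w 0.998 offset [-278.8, 31.1, 345.5] dr [0.0, 0.041, -0.001]
```

Request:
{"method": "move_arm", "body": {"offset": [[-279,31,345],[-279,31,345],[-279,31,345],[-279,31,345],[-279,31,345],[-279,31,345],[-279,31,345],[-279,31,345]], "dr": [[0,0.041,0],[0,0.041,0],[0,0.041,0],[0,0.041,0],[0,0.041,0],[0,0.041,0],[0,0.041,0],[0,0.041,0]], "hand": 0}}

```text
time_s: 0.95
position: [0.3937, -0.2844, 0.2034]
ee_rot: [-0.549, 0.445, -0.446, 0.549]
force: [0.5, -1.1, -0.3]
width: -0.001
```

```bash
python3 - <<'E'
from h import *
go(.4705,.1494,.12,.208)
E
```

```text
t 0.95 pos [ 0.3937 -0.2844  0.2034] F [ 0.5 -1.1 -0.3] w -0.001 offset [-408.7, 83.3, 164.5] dr [-0.0, -0.0, 0.0]
```

Request:
{"method": "move_arm", "body": {"offset": [[-409,40,164],[-409,40,164],[-409,40,164],[-409,40,164],[-409,40,164],[-409,40,164],[-409,40,164],[-409,40,164]], "dr": [[0,0,0],[0,0,0],[0,0,0],[0,0,0],[0,0,0],[0,0,0],[0,0,0],[0,0,0]]}}

```text
time_s: 1.75
position: [0.4616, 0.1084, 0.1672]
ee_rot: [-0.549, 0.445, -0.445, 0.549]
force: [2.3, -0.3, 0.2]
width: 0.001
```

```bash
python3 - <<'E'
from h import *
go(.4705,.1494,.12,.208)
E
```

```text
t 1.75 pos [0.4616 0.1084 0.1672] F [ 2.3 -0.3  0.2] w 0.001 offset [-38.3, 47.2, 17.2] dr [-0.0, 0.0, 0.0]
```

Request:
{"method": "move_arm", "body": {"offset": [[-36,45,17],[-36,45,17],[-36,45,17],[-36,45,17],[-36,45,17]], "dr": [[0,0,0],[0,0,0],[0,0,0],[0,0,0],[0,0,0]]}}

```text
time_s: 2.25
position: [0.4712, 0.144, 0.1232]
ee_rot: [-0.549, 0.446, -0.446, 0.549]
force: [-0.5, 0.3, 0.6]
width: -0.002
```

```bash
python3 - <<'E'
from h import *
from cell import cams
go(.4705,.1494,.048,.208)
c=cams.read_camera('wrist');cv2.imwrite('pics/w1.png',c['image'][...,::-1])
c=cams.read_camera('top');cv2.imwrite('pics/t1.png',cv2.resize(c['image'][150:310,200:420,::-1],None,fx=3.5,fy=3.5))
E
```

```text
t 2.25 pos [0.4712 0.144  0.1232] F [-0.5  0.3  0.6] w -0.002 offset [-5.5, 75.2, 0.3] dr [-0.001, -0.002, 0.0]
```

View pics/w1.png

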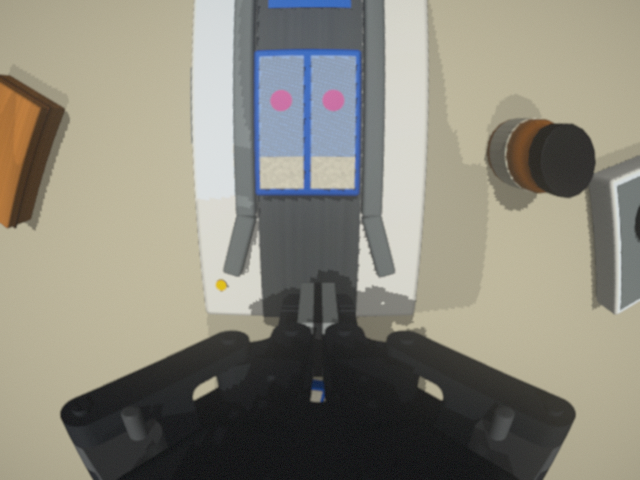

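View pics/t1.png

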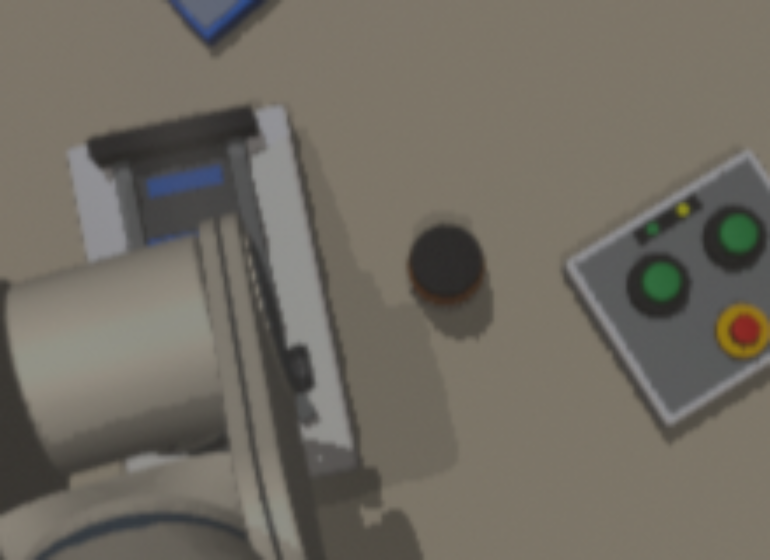

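The wrist view shows the closed fingers at (318,300), centred on the channel and square to it. The cassette's near edge is ahead at row 192, and the guides run at columns 240 and 375. Next I go down behind the cassette.

Request:
{"method": "move_arm", "body": {"offset": [[-3,40,0],[-3,74,0],[-3,74,0],[-3,74,0],[-3,74,0]], "dr": [[0,0,0],[0,0,0],[0,0,0],[0,0,0],[0,0,0]]}}

```text
time_s: 2.85
position: [0.4714, 0.1479, 0.0499]
ee_rot: [-0.548, 0.445, -0.446, 0.55]
force: [-0.3, -0.4, -0.0]
width: -0.002
```

```bash
python3 - <<'E'
from h import *
c,s=np.cos(.208),np.sin(.208)
go(.539+.009*c,.164+.009*s,.048,.208)
E
```

```text
t 2.85 pos [0.4714 0.1479 0.0499] F [-0.3 -0.4 -0. ] w -0.002 offset [-1.8, 2.1, 78.4] dr [-0.003, -0.001, -0.0]
```

Request:
{"method": "move_arm", "body": {"offset": [[-1,2,10],[-1,2,20],[-1,2,28],[-1,2,36],[-1,2,44],[-1,2,52],[-1,2,60],[-1,2,66]], "dr": [[0,0,0],[0,0,0],[0,0,0],[0,0,0],[0,0,0],[0,0,0],[0,0,0],[0,0,0]]}}

```text
time_s: 3.65
position: [0.5354, 0.1627, 0.0462]
ee_rot: [-0.549, 0.445, -0.445, 0.549]
force: [-2.1, 0.5, 1.6]
width: 0.002
```

Request:
{"method": "move_arm", "body": {"offset": [[0,0,2],[0,0,4],[0,0,6],[0,0,6]], "dr": [[0,0,0],[0,0,0],[0,0,0],[0,0,0]]}}

```text
time_s: 4.05
position: [0.5407, 0.1638, 0.0463]
ee_rot: [-0.549, 0.445, -0.446, 0.549]
force: [0.1, 0.8, -0.2]
width: 0.003
```

```bash
python3 - <<'E'
from h import *
c,s=np.cos(.208),np.sin(.208)
go(.539+.009*c,.164+.009*s,.048,.208)
from cell import cams
c=cams.read_camera('wrist');cv2.imwrite('pics/w2.png',c['image'][...,::-1])
c=cams.read_camera('scene');cv2.imwrite('pics/s2.png',cv2.resize(c['image'][150:320,270:470,::-1],None,fx=3.5,fy=3.5))
E
```

```text
t 4.05 pos [0.5407 0.1638 0.0463] F [ 0.1  0.8 -0.2] w 0.003 offset [-0.6, -1.7, 7.4] dr [-0.0, -0.0, -0.0]
```

View pics/w2.png

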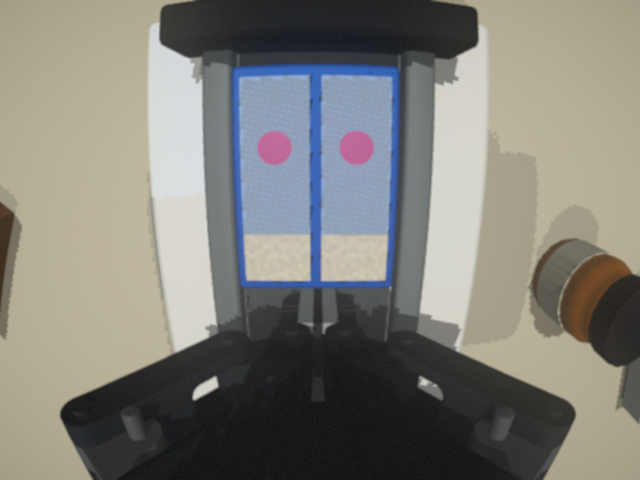

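View pics/s2.png

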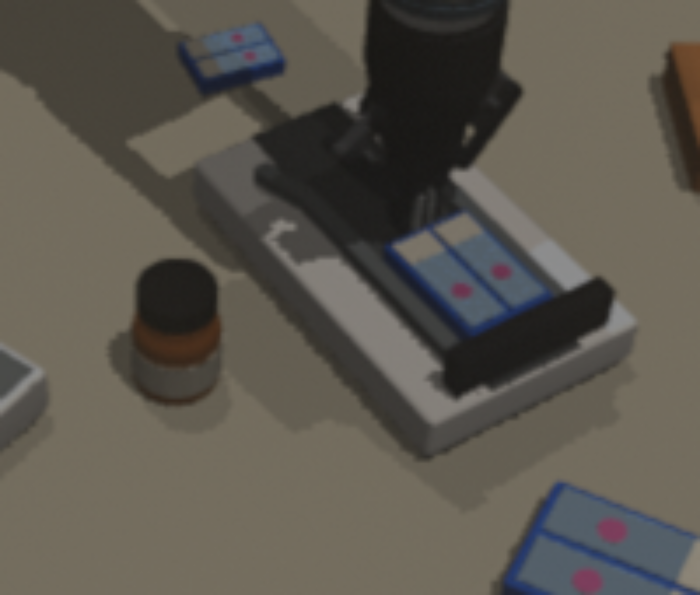

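The cassette is flat in the channel, with only a narrow gap left below the stop at about row 60 in the wrist view. I'll push on until the force shows contact.

Request:
{"method": "move_arm", "body": {"offset": [[0,0,2],[0,0,4],[0,0,6],[0,0,7],[0,0,8],[0,0,8],[0,0,8]], "dr": [[0,0,0],[0,0,0],[0,0,0],[0,0,0],[0,0,0],[0,0,0],[0,0,0]]}}

```text
time_s: 4.85
position: [0.5479, 0.1653, 0.0462]
ee_rot: [0.549, -0.446, 0.445, -0.549]
force: [-3.3, -0.1, 1.2]
width: 0.003
```

Request:
{"method": "move_arm", "body": {"offset": [[0,0,1],[0,0,2],[0,0,2]], "dr": [[0,0,0],[0,0,0],[0,0,0]]}}

```text
time_s: 5.15
position: [0.548, 0.1653, 0.0459]
ee_rot: [0.551, -0.446, 0.444, -0.548]
force: [-8.3, -1.3, 6.3]
width: 0.002
```

Request:
{"method": "move_arm", "body": {"offset": [[0,0,1],[0,0,2],[0,0,2]], "dr": [[0,0,0],[0,0,0],[0,0,0]]}}

```text
time_s: 5.45
position: [0.548, 0.1652, 0.0456]
ee_rot: [0.552, -0.447, 0.444, -0.547]
force: [-13.7, -2.2, 9.5]
width: -0.0
```

```bash
python3 - <<'E'
from h import *
go(.539,.164,.048,.208)
from cell import cams
c=cams.read_camera('wrist');cv2.imwrite('pics/w3.png',c['image'][...,::-1])
E
```

```text
t 5.45 pos [0.548  0.1652 0.0456] F [-13.7  -2.2   9.5] w -0.0 offset [-0.6, -2.3, -9.1] dr [0.009, -0.0, 0.0]
```

View pics/w3.png

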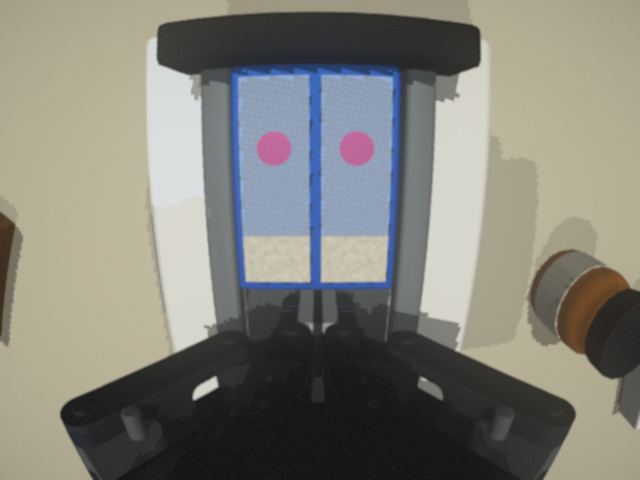

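The cassette meets the black stop with no gap, and the force rises with no further motion, so it is home. I'll back off straight and lift clear.

Request:
{"method": "move_arm", "body": {"offset": [[0,0,-10],[0,0,-25],[0,0,-30],[0,-40,-30],[0,-85,-30],[0,-110,-30],[0,-110,-30],[0,-110,-30]], "dr": [[0,0,0],[0,0,0],[0,0,0],[0,0,0],[0,0,0],[0,0,0],[0,0,0],[0,0,0]], "hand": 0}}

```text
time_s: 6.3
position: [0.5236, 0.1602, 0.1569]
ee_rot: [-0.548, 0.445, -0.446, 0.55]
force: [-0.0, -0.5, -0.1]
width: 0.004
```

```bash
python3 - <<'E'
from h import *
go(.5665,-.1575,.155,.552)
E
```

```text
t 6.3 pos [0.5236 0.1602 0.1569] F [-0.  -0.5 -0.1] w 0.004 offset [319.7, 1.8, -23.6] dr [-0.003, -0.344, 0.0]
```

Request:
{"method": "move_arm", "body": {"offset": [[320,2,-24],[320,2,-24],[320,2,-24],[320,2,-24],[320,2,-24],[320,2,-24],[320,2,-24],[320,2,-24]], "dr": [[0,-0.34,0],[0,-0.34,0],[0,-0.34,0],[0,-0.34,0],[0,-0.34,0],[0,-0.34,0],[0,-0.34,0],[0,-0.34,0]], "hand": 45}}

```text
time_s: 7.1
position: [0.5652, -0.1617, 0.1525]
ee_rot: [0.616, -0.348, 0.347, -0.616]
force: [-0.7, -0.2, -0.4]
width: 0.525
```

```bash
python3 - <<'E'
from h import *
go(.5665,-.1575,.12,.552)
E
```

```text
t 7.1 pos [ 0.5652 -0.1617  0.1525] F [-0.7 -0.2 -0.4] w 0.525 offset [-2.9, 32.5, 3.3] dr [0.001, -0.008, -0.0]
```

Request:
{"method": "move_arm", "body": {"offset": [[-3,15,3],[-3,32,3],[-3,32,3],[-3,32,3]], "dr": [[0,-0.005,0],[0,-0.005,0],[0,-0.005,0],[0,-0.005,0]]}}

```text
time_s: 7.5
position: [0.5656, -0.1523, 0.121]
ee_rot: [0.618, -0.345, 0.343, -0.618]
force: [-0.4, -0.4, 0.2]
width: 0.523
```

```bash
python3 - <<'E'
from h import *
go(.5665,-.1575,.08,.552)
from cell import cams,manip
s=manip.get_state()
c=cams.read_camera('wrist');im=c['image'][...,::-1].copy();cv2.imwrite('pics/w4.png',im)
T=c['tool_from_camera'];Rw=R.from_quat(s['ee_rot'])
b=blobs(im,(150,0,500,400),(50,100,40),(80,255,255),100)
for q,a,_,_ in b:
    d=np.array([q[0]-c['cx'],q[1]-c['cy']]);r=np.hypot(*d);th=r/c['fx'];v=np.r_[d/r*np.sin(th),np.cos(th)]
    o=Rw.apply(T[:3,3])+s['position'];w=Rw.apply(T[:3,:3]@v);print(q.round(1),a,(o+w*(.062-o[2])/w[2]).round(4))
c=cams.read_camera('scene');cv2.imwrite('pics/s4.png',cv2.resize(c['image'][130:330,150:350,::-1],None,fx=3,fy=3))
E
```

```text
t 7.5 pos [ 0.5656 -0.1523  0.121 ] F [-0.4 -0.4  0.2] w 0.523 offset [5.0, 41.0, -1.9] dr [0.002, 0.003, -0.002]
[307.  195.8] 143 [ 0.5938 -0.129   0.062 ]
[276.2 257. ] 1539 [ 0.554  -0.1324  0.062 ]
[377.1 257.5] 1533 [ 0.5845 -0.1824  0.062 ]
```

View pics/w4.png

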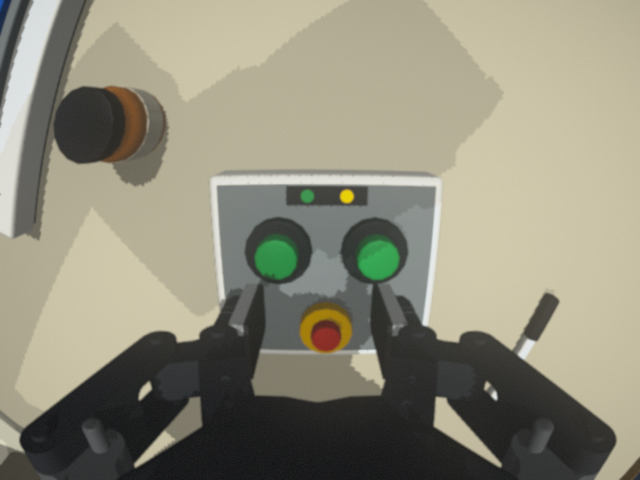

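View pics/s4.png

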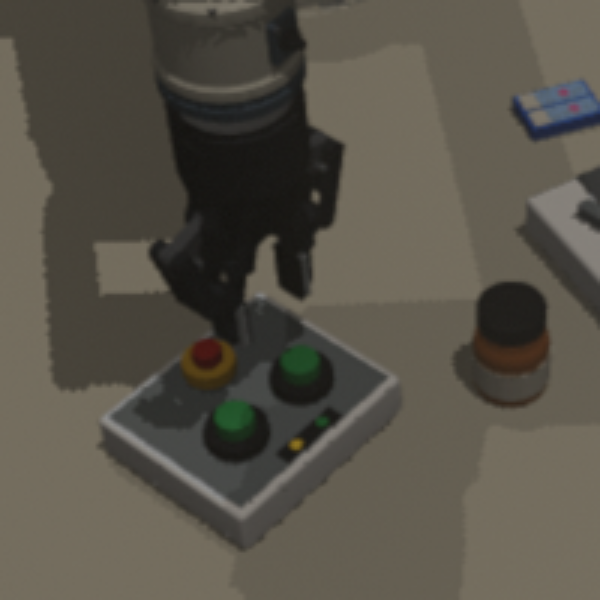

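The wrist view shows the keys at (276,257) and (377,257) and the fingers square to the key line. Its ray estimate agrees with the triangulation to about 3 mm. I'll use the mean for the midpoint, (0.568, -0.1575).

```bash
python3 - <<'E'
from h import *
go(.568,-.1575,.08,.551)
E
```

```text
t 7.6 pos [ 0.5666 -0.153   0.1223] F [ 1.2  0.4 -0.1] w 0.529 offset [4.6, 42.3, -1.2] dr [-0.0, 0.003, -0.0]
```

Request:
{"method": "move_arm", "body": {"offset": [[5,20,-1],[5,40,-1],[5,42,-1],[5,42,-1],[5,42,-1]], "dr": [[0,0,0],[0,0,0],[0,0,0],[0,0,0],[0,0,0]]}}

```text
time_s: 8.1
position: [0.5689, -0.1587, 0.0814]
ee_rot: [-0.617, 0.344, -0.345, 0.618]
force: [0.7, -0.2, -0.1]
width: 0.525
```

```bash
python3 - <<'E'
from h import *
go(.568,-.1575,.062,.551)
from cell import cams,manip
c=cams.read_camera('wrist');im=c['image'][...,::-1].copy();cv2.imwrite('pics/w5.png',im)
c=cams.read_camera('scene');cv2.imwrite('pics/s5.png',cv2.resize(c['image'][180:330,150:350,::-1],None,fx=4,fy=4))
E
```

```text
t 8.1 pos [ 0.5689 -0.1587  0.0814] F [ 0.7 -0.2 -0.1] w 0.525 offset [-1.5, 19.4, -0.2] dr [-0.001, 0.002, 0.001]
```

View pics/w5.png

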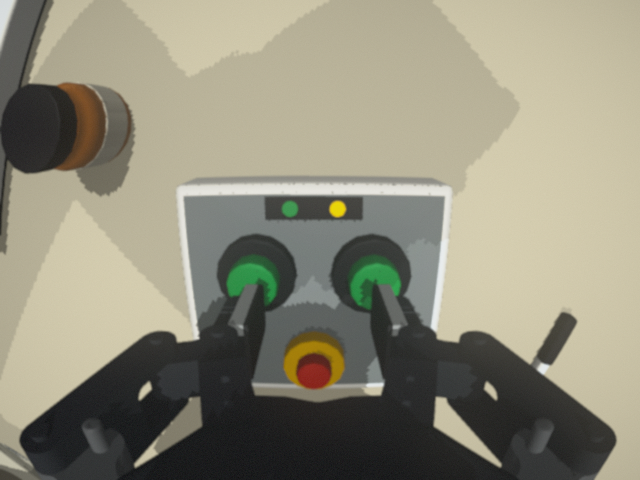

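View pics/s5.png

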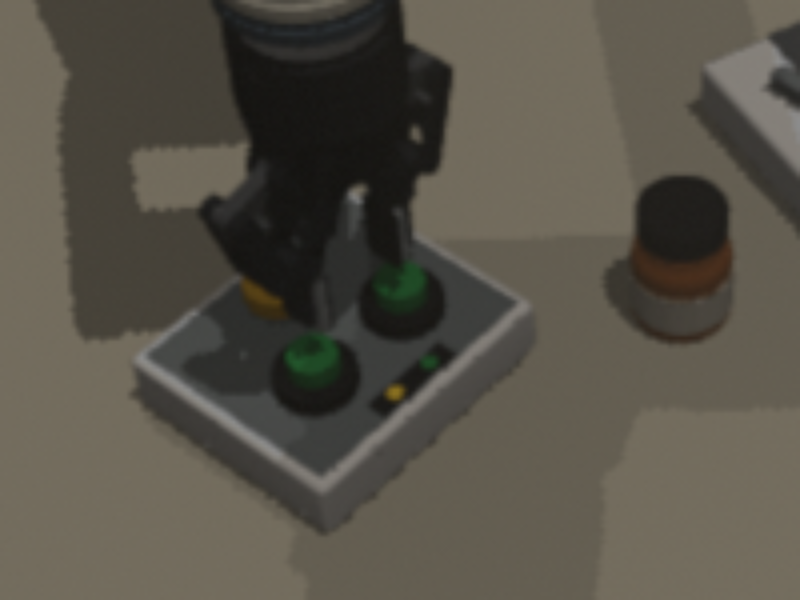

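Both fingertips sit just above the cap centres, with a 1.5 mm correction to make along the jaw axis. I'll go down in small steps until I see force.

Request:
{"method": "move_arm", "body": {"offset": [[-1.5,8,0],[-1.5,16,0],[-1.5,20,0],[-1.5,20,0]], "dr": [[0,0,0],[0,0,0],[0,0,0],[0,0,0]]}}

```text
time_s: 8.6
position: [0.5668, -0.1572, 0.0595]
ee_rot: [0.618, -0.345, 0.344, -0.617]
force: [-1.1, 1.7, 3.3]
width: 0.526
```

Request:
{"method": "move_arm", "body": {"offset": [[0,2,0],[0,3,0],[0,3,0]], "dr": [[0,0,0],[0,0,0],[0,0,0]]}}

```text
time_s: 8.9
position: [0.567, -0.1573, 0.0573]
ee_rot: [0.618, -0.345, 0.344, -0.617]
force: [-3.0, 0.8, 5.4]
width: 0.526
```

Request:
{"method": "move_arm", "body": {"offset": [[0,1.5,0],[0,3,0],[0,4,0],[0,4,0]], "dr": [[0,0,0],[0,0,0],[0,0,0],[0,0,0]]}}

```text
time_s: 9.3
position: [0.5671, -0.1574, 0.0536]
ee_rot: [0.618, -0.345, 0.344, -0.617]
force: [-4.0, 1.3, 7.8]
width: 0.528
```

Request:
{"method": "move_arm", "body": {"offset": [[0,1.5,0],[0,2.5,0],[0,2.5,0]], "dr": [[0,0,0],[0,0,0],[0,0,0]]}}

```text
time_s: 9.6
position: [0.5672, -0.1574, 0.0518]
ee_rot: [0.617, -0.345, 0.344, -0.617]
force: [-5.5, 2.1, 12.9]
width: 0.53
```

Request:
{"method": "move_arm", "body": {"offset": [[0,1,0],[0,2,0],[0,2,0]], "dr": [[0,0,0],[0,0,0],[0,0,0]]}}

```text
time_s: 9.9
position: [0.5673, -0.1574, 0.0516]
ee_rot: [0.617, -0.345, 0.345, -0.617]
force: [-11.5, 3.0, 31.3]
width: 0.523
```

```bash
python3 - <<'E'
from h import *
go(.568,-.1575,.05,.551)
from cell import cams,manip
c=cams.read_camera('wrist');im=c['image'][...,::-1].copy();cv2.imwrite('pics/w6.png',im)
c=cams.read_camera('scene');cv2.imwrite('pics/s6.png',cv2.resize(c['image'][200:320,170:320,::-1],None,fx=5,fy=5))
E
```

```text
t 9.9 pos [ 0.5673 -0.1574  0.0516] F [-11.5   3.   31.3] w 0.523 offset [0.5, 1.6, 0.6] dr [0.0, 0.002, -0.0]
```

View pics/w6.png

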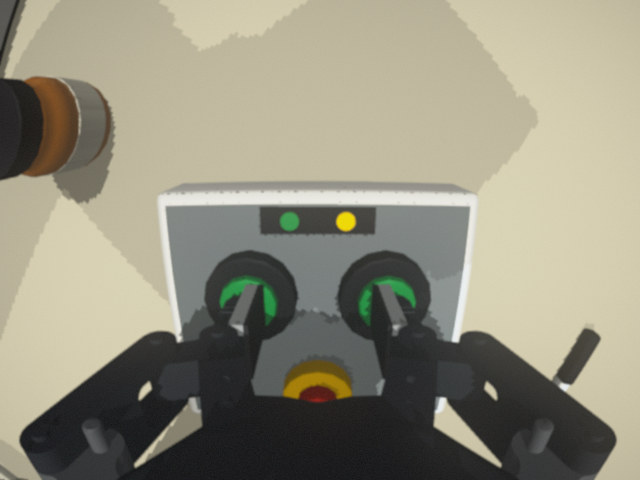

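View pics/s6.png

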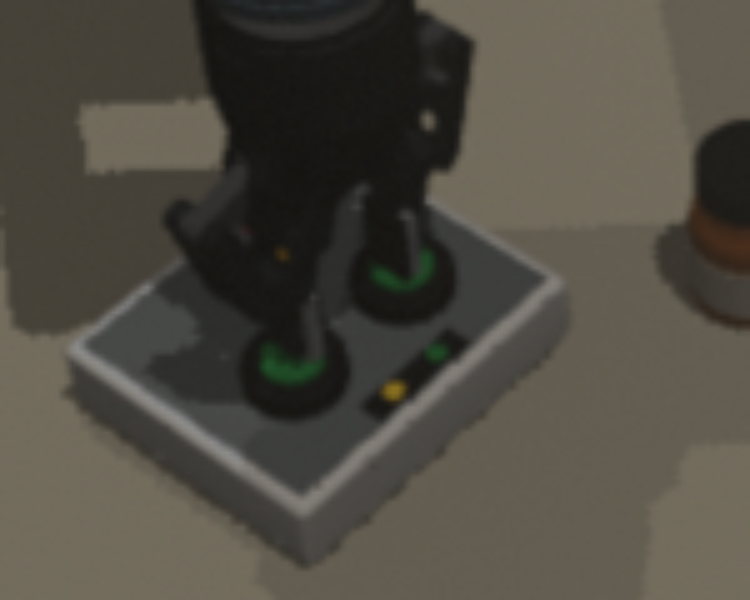

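Both caps are sunk evenly into their collars and the force went hard at 31 N, so both keys are fully down. I'll ease off 0.5 mm and hold.

Request:
{"method": "move_arm", "body": {"offset": [[0,-0.5,0],[0,-0.5,0],[0,-0.5,0],[0,-0.5,0],[0,-0.5,0],[0,-0.5,0],[0,-0.5,0],[0,-0.5,0]], "dr": [[0,0,0],[0,0,0],[0,0,0],[0,0,0],[0,0,0],[0,0,0],[0,0,0],[0,0,0]]}}

```text
time_s: 10.8
position: [0.5672, -0.1574, 0.0516]
ee_rot: [0.617, -0.345, 0.345, -0.617]
force: [-8.6, 3.3, 25.5]
width: 0.524
```

Request:
{"method": "move_arm", "body": {"offset": [[0,0,0],[0,0,0],[0,0,0],[0,0,0],[0,0,0],[0,0,0],[0,0,0],[0,0,0]], "dr": [[0,0,0],[0,0,0],[0,0,0],[0,0,0],[0,0,0],[0,0,0],[0,0,0],[0,0,0]]}}

```text
time_s: 11.6
position: [0.5672, -0.1574, 0.0516]
ee_rot: [0.617, -0.345, 0.345, -0.617]
force: [-9.8, 3.2, 25.5]
width: 0.524
```

Request:
{"method": "move_arm", "body": {"offset": [[0,0,0],[0,0,0],[0,0,0],[0,0,0],[0,0,0],[0,0,0],[0,0,0],[0,0,0]], "dr": [[0,0,0],[0,0,0],[0,0,0],[0,0,0],[0,0,0],[0,0,0],[0,0,0],[0,0,0]]}}

```text
time_s: 12.4
position: [0.5673, -0.1574, 0.0516]
ee_rot: [0.617, -0.345, 0.345, -0.617]
force: [-9.6, 3.6, 27.2]
width: 0.53
```

Request:
{"method": "move_arm", "body": {"offset": [[0,0,0],[0,0,0],[0,0,0],[0,0,0],[0,0,0],[0,0,0],[0,0,0],[0,0,0]], "dr": [[0,0,0],[0,0,0],[0,0,0],[0,0,0],[0,0,0],[0,0,0],[0,0,0],[0,0,0]]}}

```text
time_s: 13.2
position: [0.5672, -0.1574, 0.0516]
ee_rot: [0.617, -0.345, 0.345, -0.617]
force: [-9.7, 3.5, 26.2]
width: 0.528
```

The keys were held for over 3.2 s. Now I'll lift straight up.

Request:
{"method": "move_arm", "body": {"offset": [[0,-6,0],[0,-20,0],[0,-50,0],[0,-90,0],[0,-120,0],[0,-120,0],[0,-120,0],[0,-120,0]], "dr": [[0,0,0],[0,0,0],[0,0,0],[0,0,0],[0,0,0],[0,0,0],[0,0,0],[0,0,0]]}}

```text
time_s: 14.0
position: [0.5667, -0.1573, 0.1684]
ee_rot: [0.618, -0.345, 0.344, -0.617]
force: [-0.1, 0.5, -0.7]
width: 0.529
```

```bash
python3 - <<'E'
from h import *
go(.568,-.1575,.05,.551)
from cell import cams
c=cams.read_camera('scene');cv2.imwrite('pics/s7.png',c['image'][...,::-1])
s=c['image'][...,::-1]
print([b[0].round(1).tolist()+[int(b[1])] for b in blobs(s.copy(),(170,220,300,320),(50,100,40),(80,255,255),4)])
print([b[0].round(1).tolist() for b in blobs(s.copy(),(350,180,440,250),(150,60,60),(178,255,255),4)])
t=cams.read_camera('top')['image'][...,::-1].copy();cv2.imwrite('pics/t7.png',t)
pk=[b[0] for b in blobs(t,(225,180,295,280),(150,60,60),(178,255,255),4)]
print('pink',pk)
for p in pk:
    w=plane('top',p,.0583)-[.539,.164,0];a=.208;print((w[0]*np.cos(a)+w[1]*np.sin(a)).round(4))
E
```

```text
t 14.0 pos [ 0.5667 -0.1573  0.1684] F [-0.1  0.5 -0.7] w 0.529 offset [1.0, 118.4, 1.1] dr [0.001, 0.002, -0.001]
[[249.7, 250.4, 113], [227.9, 269.3, 133], [256.8, 270.1, 12]]
[[415.1, 229.4], [403.6, 234.6]]
pink [array([257.90909091, 203.09090909]), array([245.75, 205.75])]
0.0745
0.0744
```

View pics/s7.png

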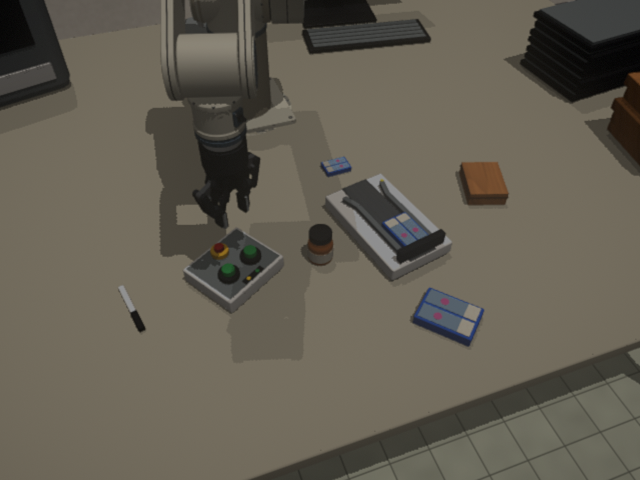

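View pics/t7.png

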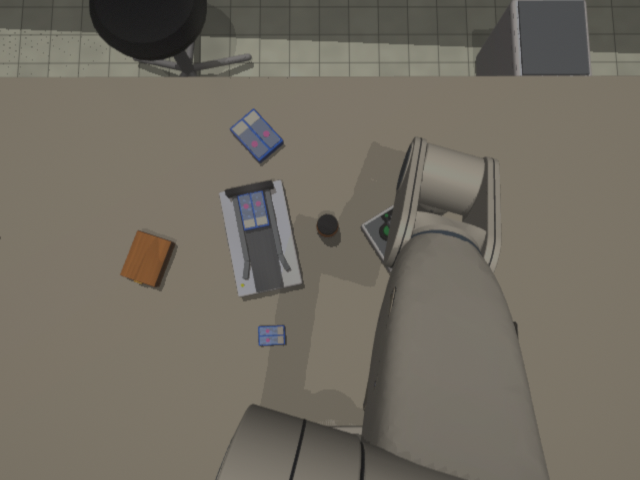

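The last pictures show the cassette against the stop, both keys back up at their starting pixel positions, and the jar, box and marker where they were. The dots on the cassette moved about 56 mm, which puts its origin at about +62 mm.

```bash
python3 -c "
from cell import hand_in
print(hand_in())"
```

```text
the job is handed in; nothing more can be done
None
```

The job is done and handed in at about 14 s of the 51 s allowed; the hand-in reports no verdict.

- **Cassette:** I pushed it with the closed fingertips about 56 mm, until it stopped moving and the force along the channel rose to about 14 N. The last top view puts its origin at about +62 mm in the reader's frame, which is fully home. It looked flat in the pictures.
- **Keys:** I pressed both green keys together, one finger on each. They bottomed out evenly at about 31 N. I then held them at about 26 N for over 3.2 s without a break and lifted straight off.
- **Last checks:**
  - Both keys are back within half a pixel of their starting positions.
  - By eye, the red button, jar, wooden box and marker are unmoved.
  - The force reading is near zero with the gripper about 0.11 m above the keys.
- **Disagreements:** The wrist view put the left key about 3 mm from where the two fixed cameras put it, so I used the average. The fixed cameras measured the key and red button tops about 5 mm lower than the stated heights, because the colour patches include the sides of the caps. No check failed.

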